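# Test the emergency stop of the distillation bench

### The job

Do the stop test before the still is heated: push the red mushroom button in with the fingertips until it latches, and come off it to see that it stays in by itself. Then, without gripping it, push one of its lobes round clockwise (as its arrows show) until the button springs out, and only then press the green reset button in and let it go. Be gentle with the buttons, and leave the flask, bottle, carton and bung around the box standing where they are.

Things in the scene. Friction and masses are not known exactly. Their poses are not given: they have to be found in the camera images.
- station: Two-button stop station screwed to the bench: box 80 mm wide (its x), 172 mm long (its y), 58 mm high, grey base, yellow cover, conduit stub at its -y end. Origin: centre of its underside on the bench, z up. Red stop button at x 0, y -43 mm; green reset button at x 0, y +47 mm. It may stand anywhere in 9 by 36 cm, turned up to 1.2 rad.
- red_head: Red domed mushroom head of the stop button, 23 mm high, scalloped: middle 45 mm across, with three lobes 120 degrees apart, each a round of radius 10.5 mm centred 20.5 mm from the axis (tips 31 mm from it), sides upright for the lower 15 mm. Origin: on the axis at its underside, 79 mm above the bench when out, 72 mm latched in. Its x axis runs along one lobe: the station's +x at rest. White arrows on top.
- stop_top (a point): Middle of the top of the red head, on its axis: 102 mm above the bench when out, 95 mm when latched in. Below the head, on the yellow cover, lie a yellow plate (75 mm across, top 59.5 mm above the bench) and a black bezel nut (38 mm across, top 66 mm above the bench).
- hollow0 (a point): Deepest point of the hollow between two lobes of the red head, 22.5 mm from its axis, 8 mm above its underside; 60 degrees from the head's x axis (counter-clockwise seen from above). The hollow is open outward: 25 mm wide at 23 mm from the axis, 32 mm wide at 26 mm, 54 mm wide between the lobes' tips.
- hollow1 (a point): The same for the hollow at 180 degrees.
- hollow2 (a point): The same for the hollow at 300 degrees.
- stop (a joint): Travel of the red button, m: 0 = out, about 0.0067 = latched in, 0.0095 = end stop. Sprung out, about 5 N at first rising to 12 N; pushed in more than about 7.5 mm (and not turned) it latches and stays in, about 6.7 mm down, when let go.
- twist (a joint): Turn of the red head, rad: 0 = at rest, positive = clockwise seen from above, end stop at 0.95. A light spring (up to about 0.13 N m) turns it back to 0 when let go. When the button is latched in, turning the head past about 0.5 lets it spring out.
- reset_top (a point): Middle of the top of the green reset button, 74 mm above the bench; cap 23 mm across, standing 10 mm above its metal bezel (33 mm across).
- green_cap: The green cap of the reset button, turned neither way, moving down when pressed. Origin: on its axis, 14 mm below its top.
- reset (a joint): Travel of the green button, m: 0 = out, 0.006 = fully in (about 5 N); springs back when let go.
- flask: Conical glass flask, 66 mm across the base, 100 mm high, loose. Origin: centre of its underside.
- amber: Amber glass bottle with black cap, 52 mm across, 98 mm high, loose. Origin: centre of its underside.
- carton: Pink carton 50 by 36 mm, 85 mm high, loose. Origin: centre of its underside.
- stopper: White rubber bung, 25 mm across below and 33 mm above, 30 mm high, loose. Origin: centre of its underside.

How it is judged:
By the outcome, as a careful person would: the job done as asked, in the order asked, and still so for the second after the job is handed in, with the robot touching nothing.
It also fails if it takes over 70 s, if anything falls off the work surface, if the arm or the gripper's body presses on something with over 40 N, if the wrist force passes 120 N, or if a joint passes its speed limit or range.

### The arm

A 6-joint arm with a two-finger parallel gripper is mounted at the origin on the work surface. World frame = base frame: x ahead of the robot, y to its left, z up, the work surface at z = 0. Lengths are in m, angles in rad, forces in N, time in s.
With the tool pointing down it reaches from about 0.3 to 0.95 m from the base axis. Payload 3.1 kg.
Tool frame: the origin (TCP) lies between the finger pads; the fingertips stand 11 mm ahead of it and the grasp point (between the pads) lies 8 mm behind it (manip.tip_extent is the distance from the TCP to the fingertips, in m); z points along the fingers, y is the direction in which the jaws open and shut (so a half turn about z gives the same grasp; the last joint's range is limited). The gripper opens to 85 mm and grips with 20 to 120 N. Pads are 22 mm wide; open, the fingers measure 114 mm over their backs; the gripper's body (76 mm by 85 mm) begins 54 mm behind the grasp point. The pads swing forward as they close: fully open they stand 13 mm farther back than shut.
Start: joints at [1.094, 0.308, 1.634, -0, 1.2, -0.07], TCP at [0.247, 0.574, 0.242] pointing down, gripper open.
Joint ranges: [-3.06, 3.06], [-0.79, 1.96], [0.05, 2.63], [-1.19, 4.34], [0.05, 2.64], [-2.94, 2.94]. Speed limits (rad/s): [2.79, 2.79, 3.14, 3.14, 3.14, 3.14].

### API

Orientations are given as a unit quaternion [x, y, z, w].
In Python, from plant import manip gives the robot as it stands.
- The arm moves only by the shell command python3 -m handwheel 'ROWS' [FORCE]. ROWS is JSON, a list of rows, each an object with "rot": the turn, a rotation vector about the tool's x, y, z in units of 6 degrees (1.0 is 6 degrees), a list of three; "travel": the shift along the tool's x, y, z in units of 50 mm (1.0 is 50 mm), a list of three; "hand": the opening in per cent of the stroke, from 0 (shut) to 100 (fully open). In form: [{"rot": [rx, ry, rz], "travel": [dx, dy, dz], "hand": hand}, ...]. A call has 1 to 10 rows; each row is the pose to reach, as a shift and turn from the pose commanded when the call began, along the tool's axes at that moment; what a row does not reach only later rows make up. A row lasts 1/8 s, in which the tool goes at most 62.5 mm and 10.7 degrees, less where a joint would pass 70% of its speed; a pose out of reach is approached as far as the arm can. A call with a gripper value outside its range is refused whole. The fingers move at their own pace and stop on an object; FORCE is the grip in N (left out, the last holds). Time passes only in rows, so rows that repeat a pose let the fingers close. It gives the time, the measured TCP pose, the force and the opening at its end, in the units of the state.
- manip.read_state(): the state, without advancing time (a new reading comes with each control period).
- manip.get_image(name): name is "side" or "top" or "wrist"; returns the picture (420x560x3 uint8, blue, green, red); there is no depth.
- manip.calibration(name): a dict with "mtx" (3x3 intrinsics, pixels), "k1" (the pictures are not rectified: a ray, as slopes to the right and down, at radius r is drawn at 1 + k1 r^2 times it, then the intrinsics apply), "origin" and "rotation" of the camera in the world. Camera axes: x right, y down, z forward; pixel columns grow to the right and rows downward; lengths in m; the calibration is good to about 2 mm. A picture is of the moment at which its call begins: read the wrist's pose just before it. calibration takes no time and is no camera call; for the wrist camera it gives the pose at the moment of the call.
- manip.hand_in(): hands the job in, once; it reports no verdict.
The state is a dict: "time": time; "joint_pos": joint angles; "qd": joint speeds; "tau": joint torques, N m; "tool_pos": TCP position; "eef_rot": TCP orientation; "wrist_force": force on the tool from outside, world axes, zero at the start; "ft_torque": the same for the moment, N m; "opening": finger opening in m.
Only numpy, scipy, OpenCV 4.12 (cv2) and the standard library are available. Lean on these libraries where they do the work, as an engineer would, in place of code of your own. Each camera call takes 0.05 s, during which the arm holds its last target.

## Working session

There is one attempt and no reset: what is moved stays moved. The work goes in short steps, Python scripts to look and compute and a shell command to move; the robot and the scene stay as the last step left them, time stands still between calls to the robot, and variables do not carry over. Pictures are saved under pics/ and viewed, and the job is handed in when it is done.

```bash
ls; mkdir -p pics; python3 - <<'E'
from plant import manip
import cv2
s=manip.read_state(); print(s)
for n in ("side","top","wrist"):
    c=manip.calibration(n); print(n,c)
    cv2.imwrite(f"pics/a_{n}.png",manip.get_image(n))
print(manip.tip_extent)
E
```

```text
pics
{'time': 0.0, 'joint_pos': array([ 1.09430032e+00,  3.08982026e-01,  1.63520341e+00, -6.14309442e-05,
        1.19971098e+00, -6.97076157e-02]), 'qd': array([-0.0010582 , -0.00060761,  0.00049684,  0.00028077,  0.00045377,
        0.00121352]), 'tau': array([-8.29678811e-04, -4.15266681e+01, -2.76658201e+01, -1.75039240e-04,
        1.04276882e-02,  1.58006651e-05]), 'tool_pos': array([0.24696293, 0.57325865, 0.24105334]), 'eef_rot': array([ 2.01983644e-01,  9.79388217e-01, -1.11690683e-03, -2.83132907e-04]), 'wrist_force': array([-0.19650113, -0.77254289,  0.68273629]), 'ft_torque': array([ 0.01442081, -0.00820418,  0.00512482]), 'opening': 0.0853574753809561}
side {'mtx': array([[506.1242763 ,   0.        , 282.17759231],
       [  0.        , 506.1242763 , 215.37543165],
       [  0.        ,   0.        ,   1.        ]]), 'k1': -0.17071839749207574, 'origin': array([ 0.18210395, -0.4135435 ,  0.51740104]), 'rotation': array([ 0.82485482, -0.32599496,  0.16255961, -0.43233805])}
top {'mtx': array([[480.53359331,   0.        , 279.61094255],
       [  0.        , 480.53359331, 209.63181676],
       [  0.        ,   0.        ,   1.        ]]), 'k1': -0.08916991493469818, 'origin': array([0.4775466 , 0.06054667, 0.88479262]), 'rotation': array([-0.70356857,  0.7075905 , -0.03959567,  0.05233667])}
wrist {'mtx': array([[340.25699744,   0.        , 282.97055637],
       [  0.        , 340.25699744, 211.01440135],
       [  0.        ,   0.        ,   1.        ]]), 'k1': -0.00608618047086384, 'origin': array([0.18082513, 0.60241502, 0.37279387]), 'rotation': array([0.82653192, 0.54451275, 0.07709262, 0.12003154])}
0.011
```

View pics/a_side.png

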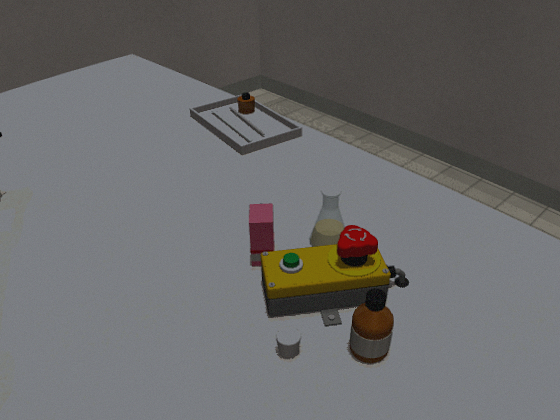

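View pics/a_top.png

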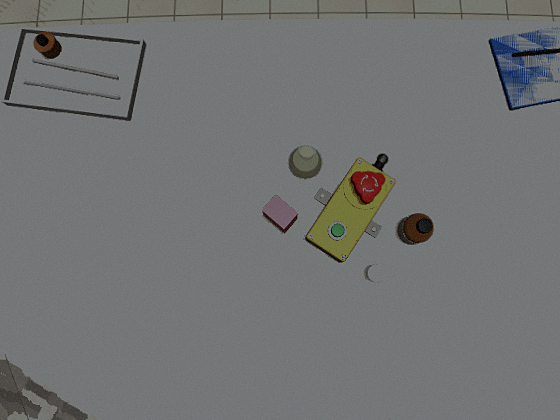

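View pics/a_wrist.png

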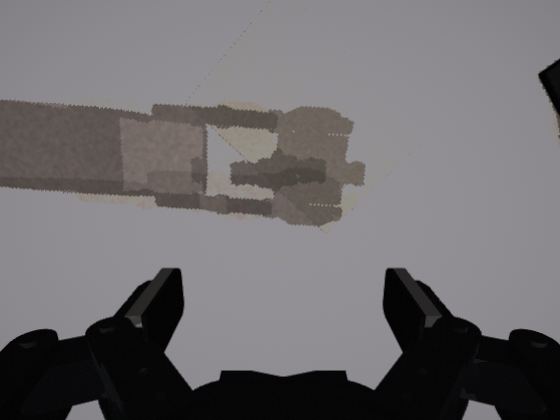

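Side view: the station is centred near (325,275), with red at (357,240) and green at (291,260). Top view: red head near (368,184), green near (338,230), flask (306,160), carton (280,213), amber (415,228), bung (374,273). Next I measure them.

```bash
cat > h.py <<'E'
import numpy as np, cv2
from scipy.spatial.transform import Rotation as R
from plant import manip
def K(c): return c["mtx"], np.array([c["k1"],0,0,0,0.])
def ray(c,uv):
    m,d=K(c); p=cv2.undistortPoints(np.array(uv,float).reshape(-1,1,2),m,d).reshape(-1,2)
    v=np.c_[p,np.ones(len(p))]
    return c["origin"], R.from_quat(c["rotation"]).apply(v)
def onz(c,uv,z):
    o,v=ray(c,uv); t=(z-o[2])/v[:,2]; return o+v*t[:,None]
def tri(c1,u1,c2,u2):
    o1,v1=ray(c1,u1);o2,v2=ray(c2,u2);v1=v1[0];v2=v2[0]
    A=np.c_[v1,-v2];t=np.linalg.lstsq(A,o2-o1,rcond=None)[0]
    a=o1+v1*t[0];b=o2+v2*t[1];return (a+b)/2,np.linalg.norm(a-b)
def proj(c,P):
    m,d=K(c); r=R.from_quat(c["rotation"]).inv(); X=r.apply(np.atleast_2d(P)-c["origin"])
    return cv2.projectPoints(X,np.zeros(3),np.zeros(3),m,d)[0].reshape(-1,2)
def mask(im,kind):
    h=cv2.cvtColor(im,cv2.COLOR_BGR2HSV);H,S,V=[h[...,i].astype(int) for i in range(3)]
    if kind=="red": m=((H<6)|(H>174))&(S>190)&(V>60)
    if kind=="green": m=(H>45)&(H<85)&(S>90)&(V>40)
    if kind=="yellow": m=(H>20)&(H<35)&(S>120)&(V>60)
    return m.astype(np.uint8)*255
def biggest(m):
    cs=cv2.findContours(m,cv2.RETR_EXTERNAL,cv2.CHAIN_APPROX_NONE)[0]
    return max(cs,key=cv2.contourArea)
def cen(ct):
    M=cv2.moments(ct);return np.array([M["m10"]/M["m00"],M["m01"]/M["m00"]])
E
python3 - <<'E'
from h import *
im={n:cv2.imread(f"pics/a_{n}.png") for n in("side","top")}
C={n:manip.calibration(n) for n in im}
for n in im:
    for k in("red","green","yellow"):
        ct=biggest(mask(im[n],k));print(n,k,cen(ct).round(1),cv2.contourArea(ct),cv2.boundingRect(ct))
c=C["top"]
g=cen(biggest(mask(im["top"],"green")));r=cen(biggest(mask(im["top"],"red")))
gs=cen(biggest(mask(im["side"],"green")))
print("green z74",onz(c,g,.074),onz(C["side"],gs,.072),tri(c,g,C["side"],gs))
print("red z.095",onz(c,r,.094))
rs=cen(biggest(mask(im["side"],"red")));print(onz(C["side"],rs,.092),tri(c,r,C["side"],rs))
y=biggest(mask(im["top"],"yellow")|mask(im["top"],"red")|mask(im["top"],"green"))
box=cv2.boxPoints(cv2.minAreaRect(y));print(box,onz(c,box,.058).round(4))
b=onz(c,box,.058)
print([np.linalg.norm(b[i]-b[(i+1)%4]) for i in range(4)],b.mean(0))
for nm,p,z in(("flask top",(306,152),.1),("amber cap",(424,226),.098),("carton top",(281,209),.085),("bung",(377,273),.03)):
    print(nm,onz(c,[p],z).round(3))
big=cv2.resize(im["top"][130:290,240:450],None,fx=3.8,fy=3.75,interpolation=cv2.INTER_CUBIC);cv2.imwrite("pics/b_top.png",cv2.convertScaleAbs(big,alpha=1.3))
big=cv2.resize(im["side"][180:370,230:430],None,fx=3.1,fy=3.1,interpolation=cv2.INTER_CUBIC);cv2.imwrite("pics/b_side.png",big)
E
```

```text
side red [356.4 242.1] 834.0 (338, 225, 40, 32)
side green [290.8 258.5] 126.5 (283, 253, 16, 15)
side yellow [317.7 271.3] 4494.0 (260, 244, 131, 54)
top red [367.8 184. ] 624.5 (352, 172, 33, 31)
top green [337.4 229.8] 111.0 (331, 224, 13, 13)
top yellow [350.2 209.5] 4190.0 (307, 158, 88, 104)
green z74 [[ 0.54860735 -0.02273194  0.074     ]] [[ 0.54807719 -0.02568964  0.072     ]] (array([ 0.54941245, -0.02349609,  0.06978176]), np.float64(0.0010843311005900213))
red z.095 [[ 0.6232781  -0.07295835  0.094     ]]
[[ 0.62014422 -0.07976997  0.092     ]] (array([ 0.62534527, -0.07483476,  0.08617944]), np.float64(0.0016246498417437335))
[[305.03983 236.93901]
 [358.07693 155.6154 ]
 [396.51193 180.68172]
 [343.47482 262.0053 ]] [[ 0.5381  0.0317  0.058 ]
 [ 0.6808 -0.0635  0.058 ]
 [ 0.6355 -0.1298  0.058 ]
 [ 0.4946 -0.0337  0.058 ]]
[np.float64(0.1715778533529544), np.float64(0.0802823938258413), np.float64(0.17052148112371127), np.float64(0.07844541655512796)] [ 0.58725524 -0.04882228  0.058     ]
flask top [[0.677 0.03  0.1  ]]
amber cap [[ 0.552 -0.163  0.098]]
carton top [[0.583 0.072 0.085]]
bung [[ 0.475 -0.096  0.03 ]]
```

```bash
python3 -m handwheel --help 2>&1 | head -20
```

```text
invalid input: not JSON, or not a number
```

View pics/b_top.png

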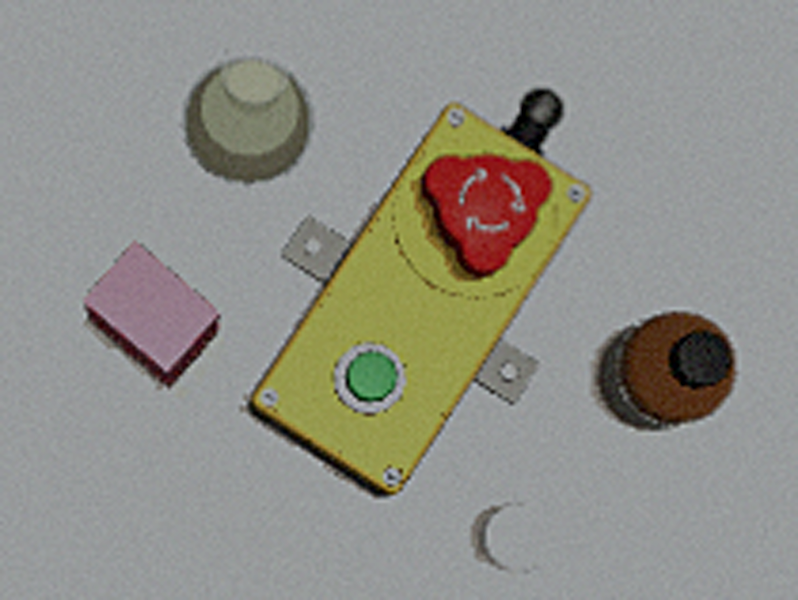

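View pics/b_side.png

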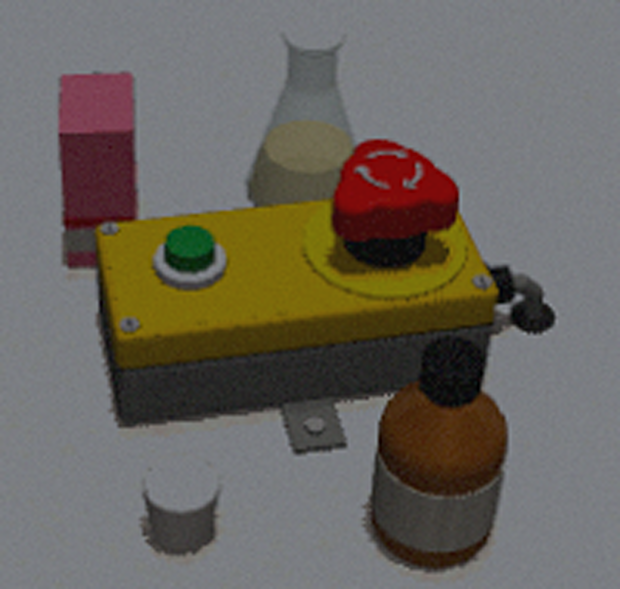

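Both views and the box corners agree. Red is at about (0.623, -0.073), green at (0.548, -0.023), and station +x points at about 56°, with the distance between buttons matching 90 mm. Station +x lies in the image direction of the upper-left lobe, as expected. The lobe at about 296° has free space beside it. Next I work out the first move.

```bash
cat >> h.py <<'E'
def plan(p,yawy):
    """units for the handwheel from the present measured pose to TCP p, tool down, tool y at world angle yawy(deg)"""
    s=manip.read_state(); r=R.from_quat(s["eef_rot"])
    y=np.array([np.cos(np.radians(yawy)),np.sin(np.radians(yawy)),0]);z=np.array([0,0,-1.]);x=np.cross(y,z)
    T=R.from_matrix(np.c_[x,y,z])
    print("travel",(r.inv().apply(np.array(p)-s["tool_pos"])/.05).round(3),"rot",(np.degrees((r.inv()*T).as_rotvec())/6).round(3))
E
python3 -c "
from h import *
plan([.623,-.073,.20],26)"
```

```text
travel [-12.022  -8.896   0.841] rot [-1.700e-02  5.000e-03  6.782e+00]
```

```bash
python3 -m handwheel '[{"rot":[0,0,0.5],"travel":[-0.9,-0.66,0],"hand":0},{"rot":[0,0,1],"travel":[-1.8,-1.33,0],"hand":0},{"rot":[0,0,1.6],"travel":[-2.7,-2.0,0],"hand":0},{"rot":[0,0,2.2],"travel":[-3.6,-2.66,0],"hand":0},{"rot":[0,0,2.8],"travel":[-4.5,-3.33,0],"hand":0},{"rot":[0,0,3.4],"travel":[-5.4,-4.0,0],"hand":0},{"rot":[0,0,4],"travel":[-6.3,-4.66,0.1],"hand":0},{"rot":[0,0,4.6],"travel":[-7.2,-5.33,0.2],"hand":0},{"rot":[0,0,5.2],"travel":[-8.1,-6.0,0.3],"hand":0},{"rot":[0,0,5.8],"travel":[-8.7,-6.45,0.4],"hand":0}]' 20; python3 -c "
from h import *
plan([.623,-.073,.20],26)"
```

```text
time: 1.4
tool_pos: [0.52, 0.1034, 0.222]
eef_rot: [0.487, 0.873, -0.0, 0.0]
wrist_force: [-0.0, 0.2, 0.1]
opening: -0.0003
travel [-4.084 -0.1    0.441] rot [-0.     0.002  0.945]
```

```bash
python3 -m handwheel '[{"rot":[0,0,0.3],"travel":[-1,0,0.1],"hand":0},{"rot":[0,0,0.6],"travel":[-2,0,0.2],"hand":0},{"rot":[0,0,0.9],"travel":[-2.9,-0.05,0.3],"hand":0},{"rot":[0,0,0.94],"travel":[-3.6,-0.08,0.4],"hand":0},{"rot":[0,0,0.94],"travel":[-4.08,-0.1,0.44],"hand":0},{"rot":[0,0,0.94],"travel":[-4.08,-0.1,0.44],"hand":0},{"rot":[0,0,0.94],"travel":[-4.08,-0.1,0.44],"hand":0}]'; python3 - <<'E'
from h import *
c=manip.calibration("wrist");im=manip.get_image("wrist");cv2.imwrite("pics/c_wrist.png",im)
np.save("c_w.npy",c,allow_pickle=True)
s=manip.read_state();print(s["tool_pos"],c["origin"],s["wrist_force"])
for k in("red","green"):
    ct=biggest(mask(im,k));print(k,cen(ct),cv2.contourArea(ct),onz(c,[cen(ct)],.095 if k=="red" else .074))
E
```

```text
time: 2.28
tool_pos: [0.6222, -0.0692, 0.2001]
eef_rot: [0.528, 0.849, 0.0, -0.001]
wrist_force: [0.2, 0.2, 0.4]
opening: -0.0002
[ 0.62217812 -0.06893072  0.2002782 ] [ 0.5902397  -0.00443415  0.33186051] [-0.48678152  0.96638425 -0.20887779]
red [281.62261543 217.94438301] 3617.0 [[ 0.62224089 -0.07221079  0.095     ]]
green [221.03487544 110.62396204] 702.5 [[ 0.54936312 -0.02434592  0.074     ]]
```

View pics/c_wrist.png

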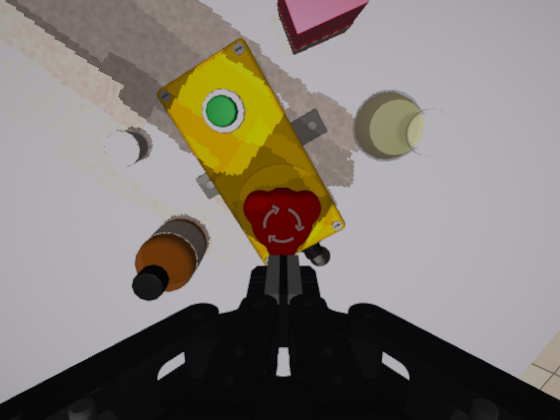

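```bash
python3 - <<'E'
from h import *
c=manip.calibration("wrist");s=manip.read_state();r=R.from_quat(s["eef_rot"])
for x in(-.011,0,.011):
  for z in(.011,0,-.008,-.02,-.035,-.05):
    for y in (-.0075,.0145): print(x,z,y,proj(c,s["tool_pos"]+r.apply([x,y,z])).round(0)[0],end=" ")
    print()
print(s["tool_pos"],s["time"]); plan([.6225,-.073,.125],26)
im=cv2.imread("pics/c_wrist.png")[230:420,180:400];cv2.imwrite("pics/c2.png",cv2.convertScaleAbs(cv2.resize(im,None,fx=3,fy=3),alpha=3))
E
```

```text
-0.011 0.011 -0.0075 [267. 295.] -0.011 0.011 0.0145 [314. 295.] 
-0.011 0 -0.0075 [266. 308.] -0.011 0 0.0145 [316. 308.] 
-0.011 -0.008 -0.0075 [265. 318.] -0.011 -0.008 0.0145 [318. 318.] 
-0.011 -0.02 -0.0075 [264. 337.] -0.011 -0.02 0.0145 [321. 337.] 
-0.011 -0.035 -0.0075 [261. 365.] -0.011 -0.035 0.0145 [326. 365.] 
-0.011 -0.05 -0.0075 [258. 400.] -0.011 -0.05 0.0145 [332. 400.] 
0 0.011 -0.0075 [267. 274.] 0 0.011 0.0145 [315. 274.] 
0 0 -0.0075 [266. 285.] 0 0 0.0145 [317. 285.] 
0 -0.008 -0.0075 [265. 295.] 0 -0.008 0.0145 [319. 295.] 
0 -0.02 -0.0075 [263. 312.] 0 -0.02 0.0145 [322. 312.] 
0 -0.035 -0.0075 [261. 337.] 0 -0.035 0.0145 [327. 337.] 
0 -0.05 -0.0075 [257. 370.] 0 -0.05 0.0145 [333. 370.] 
0.011 0.011 -0.0075 [267. 252.] 0.011 0.011 0.0145 [315. 252.] 
0.011 0 -0.0075 [266. 262.] 0.011 0 0.0145 [318. 262.] 
0.011 -0.008 -0.0075 [265. 271.] 0.011 -0.008 0.0145 [320. 271.] 
0.011 -0.02 -0.0075 [263. 285.] 0.011 -0.02 0.0145 [323. 285.] 
0.011 -0.035 -0.0075 [260. 308.] 0.011 -0.035 0.0145 [328. 308.] 
0.011 -0.05 -0.0075 [257. 338.] 0.011 -0.05 0.0145 [335. 338.] 
[ 0.62217812 -0.06893072  0.2002782 ] 2.325
travel [-0.077 -0.03   1.506] rot [-0.003 -0.009  0.052]
```

View pics/c2.png

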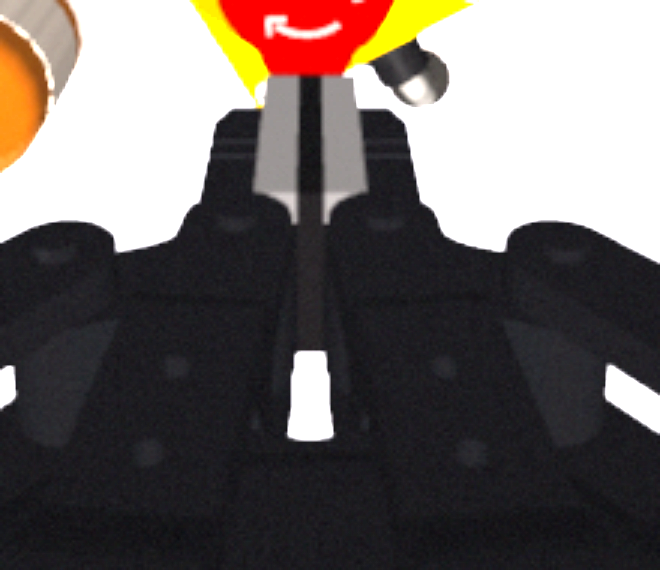

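The picture shows the closed pads about 13 mm across at the tip (columns 268–297, row 255), with a wider finger body of about 30 mm starting some 11–16 mm above the tip. Next I descend to just above the dome, which is at 102 mm.

```bash
python3 -m handwheel '[{"rot":[0,0,0.05],"travel":[-0.07,-0.03,0.5],"hand":0},{"rot":[0,0,0.05],"travel":[-0.07,-0.03,1.0],"hand":0},{"rot":[0,0,0.05],"travel":[-0.07,-0.03,1.4],"hand":0},{"rot":[0,0,0.05],"travel":[-0.07,-0.03,1.5],"hand":0},{"rot":[0,0,0.05],"travel":[-0.07,-0.03,1.5],"hand":0}]'; python3 - <<'E'
from h import *
s=manip.read_state();print(s["tool_pos"],s["wrist_force"],s["qd"].round(3))
plan([.6225,-.073,.113],26)
C=manip.calibration("side");im=manip.get_image("side");cv2.imwrite("pics/d_side.png",cv2.resize(im[150:350,230:450],None,fx=3,fy=3))
print(manip.read_state()["tool_pos"])
E
```

```text
time: 2.95
tool_pos: [0.623, -0.0736, 0.1254]
eef_rot: [0.53, 0.848, 0.0, -0.0]
wrist_force: [-0.2, 0.3, -0.7]
opening: 0.0002
[ 0.62301862 -0.07356534  0.12535272] [-0.22771571  0.33018495 -0.67110206] [-0.005 -0.015 -0.018 -0.     0.    -0.002]
travel [ 0.015 -0.004  0.247] rot [-0.    -0.001 -0.003]
[ 0.62355165 -0.07381955  0.1260091 ]
```

View pics/d_side.png

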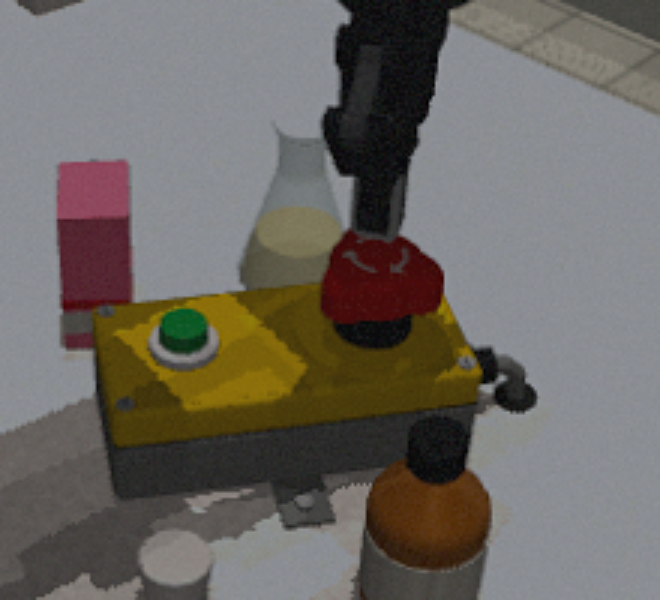

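```bash
python3 -m handwheel '[{"rot":[0,0,0],"travel":[0,0,0.14],"hand":0},{"rot":[0,0,0],"travel":[0,0,0.24],"hand":0},{"rot":[0,0,0],"travel":[0,0,0.28],"hand":0},{"rot":[0,0,0],"travel":[0,0,0.31],"hand":0},{"rot":[0,0,0],"travel":[0,0,0.34],"hand":0},{"rot":[0,0,0],"travel":[0,0,0.36],"hand":0},{"rot":[0,0,0],"travel":[0,0,0.36],"hand":0}]'; python3 - <<'E'
from h import *
for i in range(3):
  s=manip.read_state();print(s["tool_pos"],s["wrist_force"])
E
```

```text
time: 3.88
tool_pos: [0.6231, -0.074, 0.1096]
eef_rot: [0.53, 0.848, 0.0, 0.0]
wrist_force: [-3.3, 0.5, 8.3]
opening: 0.0002
[ 0.62314783 -0.07400121  0.10959744] [-3.26203539  0.51105419  8.34494048]
[ 0.62314783 -0.07400121  0.10959744] [-3.26203539  0.51105419  8.34494048]
[ 0.62314783 -0.07400121  0.10959744] [-3.26203539  0.51105419  8.34494048]
```

```bash
python3 -m handwheel '[{"rot":[0,0,0],"travel":[0,0,0.03],"hand":0},{"rot":[0,0,0],"travel":[0,0,0.06],"hand":0},{"rot":[0,0,0],"travel":[0,0,0.09],"hand":0},{"rot":[0,0,0],"travel":[0,0,0.11],"hand":0},{"rot":[0,0,0],"travel":[0,0,0.11],"hand":0}]'
```

```text
time: 4.5
tool_pos: [0.6232, -0.0741, 0.1039]
eef_rot: [0.53, 0.848, -0.0, 0.0]
wrist_force: [-4.5, 1.0, 10.1]
opening: 0.0001
```

```bash
python3 -m handwheel '[{"rot":[0,0,0],"travel":[0,0,0.015],"hand":0},{"rot":[0,0,0],"travel":[0,0,0.015],"hand":0}]'
```

```text
time: 4.75
tool_pos: [0.6232, -0.0741, 0.1032]
eef_rot: [0.53, 0.848, -0.0, 0.0]
wrist_force: [-3.9, 1.1, 10.2]
opening: 0.0006
```

```bash
python3 -m handwheel '[{"rot":[0,0,0],"travel":[0,0,-0.06],"hand":0},{"rot":[0,0,0],"travel":[0,0,-0.12],"hand":0},{"rot":[0,0,0],"travel":[0,0,-0.25],"hand":0},{"rot":[0,0,0],"travel":[0,0,-0.45],"hand":0},{"rot":[0,0,0],"travel":[0,0,-0.6],"hand":0},{"rot":[0,0,0],"travel":[0,0,-0.6],"hand":0}]'; python3 - <<'E'
from h import *
s=manip.read_state();print(s["tool_pos"],s["wrist_force"])
C=manip.calibration("side");im=manip.get_image("side");cv2.imwrite("pics/e_side_full.png",im);cv2.imwrite("pics/e_side.png",cv2.resize(im[150:350,230:450],None,fx=3,fy=3))
c=manip.calibration("wrist");w=manip.get_image("wrist");cv2.imwrite("pics/e_wrist.png",w)
for n in("a_side","e_side_full"):
    q=cv2.imread(f"pics/{n}.png");ct=biggest(mask(q,"red"));print(cv2.boundingRect(ct),cen(ct))
a=np.array([.623,-.073,0])
print("underside front px out/in:",proj(C,a+[[0,0,.079],[0,0,.072],[0,0,.102],[0,0,.095]]).round(1))
E
```

```text
time: 5.5
tool_pos: [0.6238, -0.0741, 0.1322]
eef_rot: [0.53, 0.848, 0.0, 0.001]
wrist_force: [0.6, 0.1, -0.1]
opening: 0.0002
[ 0.62383824 -0.0741278   0.13224152] [ 0.5999738   0.07868115 -0.12198595]
(338, 225, 40, 32) [356.36390887 242.08573141]
(337, 234, 40, 27) [355.98946853 248.86529513]
underside front px out/in: [[353.3 246.4]
 [353.  250.3]
 [354.5 233.2]
 [354.1 237.3]]
```

View pics/e_side.png

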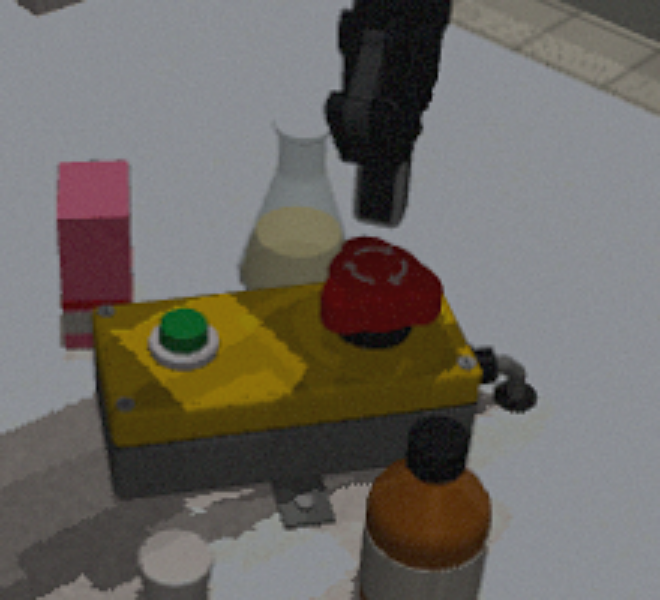

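View pics/e_wrist.png

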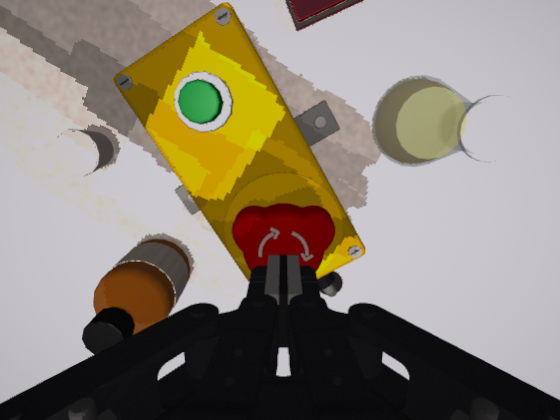

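The button is latched. In the side view the red underside dropped 4 px (about 7 mm, bottom from row 257 to 261) and the tips are clear of it. Next I go beside the lobe at 296°.

```bash
python3 - <<'E'
from h import *
u=np.array([np.cos(np.radians(296.2)),np.sin(np.radians(296.2)),0]);t=np.array([-u[1],u[0],0])
p=np.array([.623,-.073,0])+.037*u+.031*t; print(p)
plan(p+[0,0,.132],26.2); plan(p+[0,0,.079],26.2)
E
```

```text
[ 0.66715073 -0.09251188  0.        ]
travel [-0.721  0.632 -0.017] rot [ 0.001  0.001 -0.041]
travel [-0.72   0.632  1.043] rot [ 0.001  0.001 -0.041]
```

```bash
python3 -m handwheel '[{"rot":[0,0,0],"travel":[-0.4,0.35,0],"hand":0},{"rot":[0,0,0],"travel":[-0.72,0.63,0],"hand":0},{"rot":[0,0,0],"travel":[-0.72,0.63,0],"hand":0},{"rot":[0,0,0],"travel":[-0.72,0.63,0.3],"hand":0},{"rot":[0,0,0],"travel":[-0.72,0.63,0.5],"hand":0},{"rot":[0,0,0],"travel":[-0.72,0.63,0.5],"hand":0}]'; python3 - <<'E'
from h import *
s=manip.read_state();print(s["tool_pos"],s["wrist_force"])
c=manip.calibration("wrist");w=manip.get_image("wrist");cv2.imwrite("pics/f_wrist.png",w)
ct=biggest(mask(w,"red"));print(cen(ct),onz(c,[cen(ct)],.087), "axis px",proj(c,[.623,-.073,.095]))
plan([.6672,-.0925,.079],26.2)
E
```

```text
time: 6.35
tool_pos: [0.6648, -0.0919, 0.1037]
eef_rot: [0.53, 0.848, -0.001, -0.002]
wrist_force: [-0.9, -0.4, 0.3]
opening: 0.0001
[ 0.66482138 -0.0918916   0.10365457] [-0.86649965 -0.35334621  0.27282456]
[217.66460416 197.41959542] [[ 0.62289766 -0.07350866  0.087     ]] axis px [[214.80886803 201.0201606 ]]
travel [-0.02   0.024  0.514] rot [-0.02  -0.016 -0.039]
```

View pics/f_wrist.png

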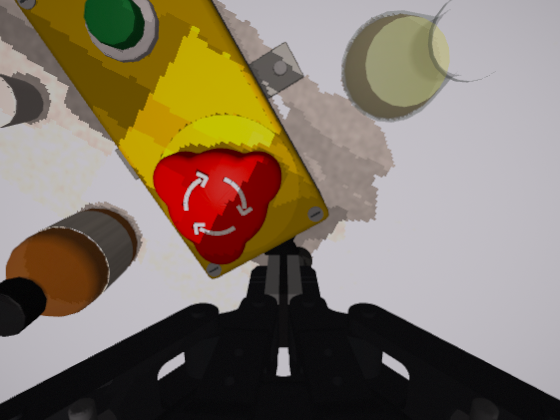

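The whole head is visible, with its centre at (217,203), which confirms the axis at (0.623, -0.073). The bottom lobe (220,255) has to move left in the image, and the fingers are to its right. Next I descend and come near the lobe.

```bash
python3 -m handwheel '[{"rot":[0,0,0],"travel":[-0.02,0.02,0.2],"hand":0},{"rot":[0,0,0],"travel":[-0.02,0.02,0.4],"hand":0},{"rot":[0,0,0],"travel":[-0.02,0.02,0.5],"hand":0},{"rot":[0,0,0],"travel":[-0.02,0.02,0.5],"hand":0},{"rot":[0,0,0],"travel":[-0.02,0.02,0.5],"hand":0}]'; python3 - <<'E'
from h import *
s=manip.read_state();print(s["tool_pos"],s["wrist_force"])
c=manip.calibration("wrist");w=manip.get_image("wrist");cv2.imwrite("pics/g_wrist.png",w)
side=manip.get_image("side");cv2.imwrite("pics/g_side.png",cv2.resize(side[150:350,230:450],None,fx=3,fy=3))
r=R.from_quat(s["eef_rot"]);print("axis to tcp in tool mm",1e3*r.inv().apply(s["tool_pos"]-[.623,-.073,.079]))
for ph in np.radians([0,8,16,24,32,38,42]):
  for y0 in(.025,): 
    q=R.from_rotvec([0,0,ph]).apply([-.037,y0,0])-[-.037,.031,0]; print(round(np.degrees(ph)/6,2),(q/.05).round(3))
E
```

```text
time: 7.02
tool_pos: [0.6686, -0.093, 0.0812]
eef_rot: [0.53, 0.848, 0.0, 0.0]
wrist_force: [-0.3, 0.1, 0.4]
opening: -0.0001
[ 0.66857897 -0.09304673  0.08119855] [-0.25618799  0.06229694  0.44103727]
axis to tcp in tool mm [-37.97243023  32.21018547  -2.17865203]
0.0 [ 0.   -0.12  0.  ]
1.33 [-0.062 -0.228  0.   ]
2.67 [-0.109 -0.343  0.   ]
4.0 [-0.139 -0.464  0.   ]
5.33 [-0.153 -0.588  0.   ]
6.33 [-0.151 -0.682  0.   ]
7.0 [-0.144 -0.744  0.   ]
```

View pics/g_wrist.png

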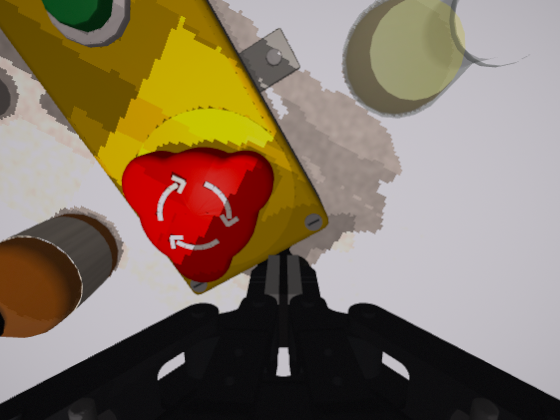

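View pics/g_side.png

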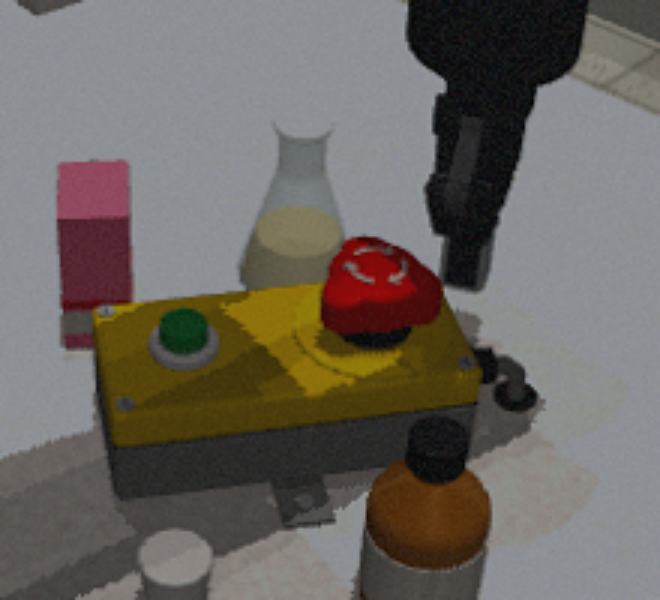

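```bash
python3 -m handwheel '[{"rot":[0,0,0],"travel":[0.02,-0.08,0.04],"hand":0},{"rot":[0,0,0],"travel":[0.02,-0.14,0.04],"hand":0},{"rot":[0,0,0.7],"travel":[-0.01,-0.2,0.04],"hand":0},{"rot":[0,0,1.33],"travel":[-0.04,-0.25,0.04],"hand":0},{"rot":[0,0,2],"travel":[-0.065,-0.31,0.04],"hand":0},{"rot":[0,0,2.67],"travel":[-0.09,-0.37,0.04],"hand":0},{"rot":[0,0,2.67],"travel":[-0.09,-0.37,0.04],"hand":0}]'; python3 - <<'E'
from h import *
s=manip.read_state();print(s["tool_pos"],s["wrist_force"],s["ft_torque"])
w=manip.get_image("wrist");cv2.imwrite("pics/h_wrist.png",w)
t=manip.get_image("top");cv2.imwrite("pics/h_top.png",cv2.resize(t[130:290,240:450],None,fx=3.8,fy=3.75))
r=R.from_quat(s["eef_rot"]);print("axis to tcp in tool mm",1e3*r.inv().apply(s["tool_pos"]-[.623,-.073,.079]))
E
```

```text
time: 8.0
tool_pos: [0.6544, -0.1057, 0.0795]
eef_rot: [0.643, 0.766, 0.0, 0.001]
wrist_force: [2.3, -0.9, -0.2]
opening: -0.0004
[ 0.65436104 -0.1057164   0.07952363] [ 2.26265299 -0.86506126 -0.15160307] [-0.15364036 -0.27999642  0.02189593]
axis to tcp in tool mm [-37.647754    25.23111152  -0.4355527 ]
```

View pics/h_wrist.png

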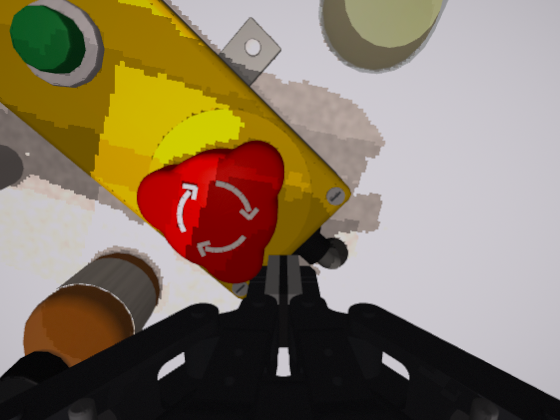

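```bash
cat >> h.py <<'E'
def twist(c,im,z,yaw=56.2,ax=(.623,-.073)):
    ct=biggest(mask(im,"red")); P=onz(c,ct.reshape(-1,2),z)[:,:2]-ax
    th=np.arctan2(P[:,1],P[:,0]);r=np.hypot(*P.T);o=np.argsort(th);th=th[o];r=r[o]
    g=np.linspace(-np.pi,np.pi,720);rr=np.interp(g,th,r,period=2*np.pi)
    ph=np.degrees(np.angle(np.sum(rr*np.exp(3j*g))))/3   # peaks at ph mod 120
    return (yaw-ph+60)%120-60, rr.max(), rr.min()
E
python3 - <<'E'
from h import *
c=manip.calibration("wrist")
for z in(.078,.085): print(twist(c,cv2.imread("pics/h_wrist.png"),z))
for d in(6,12,18,24,30):
    q=R.from_rotvec([0,0,np.radians(d)]).apply([-.037,.0245,0])-[-.0376,.0252,0]; print(d/6,(q/.05).round(3))
E
```

```text
(np.float64(-0.03831988390918184), np.float64(0.037343552571858986), np.float64(0.020031721585544702))
(np.float64(-0.16353136473627217), np.float64(0.033799958746039915), np.float64(0.020065778290475646))
1.0 [-0.035 -0.094  0.   ]
2.0 [-0.074 -0.179  0.   ]
3.0 [-0.103 -0.267  0.   ]
4.0 [-0.123 -0.357  0.   ]
5.0 [-0.134 -0.45   0.   ]
```

View pics/h_top.png

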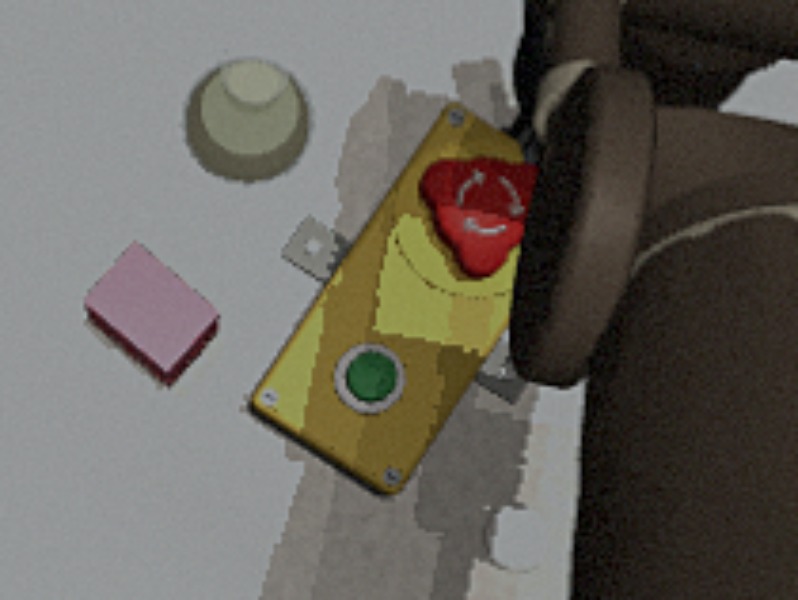

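The head has not turned yet. It is only just touched (2.4 N), by the corner of the finger body near the top of the lobe. I back off slightly, go 3.5 mm lower so the upright side is pushed, and carry on.

```bash
python3 -m handwheel '[{"rot":[0,0,0],"travel":[0,0.08,0],"hand":0},{"rot":[0,0,0],"travel":[0.01,0.08,0.07],"hand":0},{"rot":[0,0,0],"travel":[0.01,0,0.07],"hand":0},{"rot":[0,0,0.5],"travel":[-0.01,-0.045,0.07],"hand":0},{"rot":[0,0,1],"travel":[-0.035,-0.094,0.07],"hand":0},{"rot":[0,0,1.5],"travel":[-0.055,-0.137,0.07],"hand":0},{"rot":[0,0,2],"travel":[-0.074,-0.18,0.07],"hand":0},{"rot":[0,0,2],"travel":[-0.074,-0.18,0.07],"hand":0}]'; python3 - <<'E'
from h import *
s=manip.read_state();print(s["tool_pos"],s["wrist_force"],s["ft_torque"])
c=manip.calibration("wrist");w=manip.get_image("wrist");cv2.imwrite("pics/i_wrist.png",w)
r=R.from_quat(s["eef_rot"]);print("axis to tcp in tool mm",1e3*r.inv().apply(s["tool_pos"]-[.623,-.073,.079]),twist(c,w,.08))
E
```

```text
time: 9.1
tool_pos: [0.6461, -0.1111, 0.0757]
eef_rot: [0.719, 0.695, 0.0, 0.001]
wrist_force: [3.0, -1.6, -1.3]
opening: 0.0001
[ 0.64607538 -0.11110564  0.07572041] [ 2.96821952 -1.59880567 -1.29790791] [-0.46710815 -0.50092999  0.0054757 ]
axis to tcp in tool mm [-37.26519225  24.39687893   3.37142104] (np.float64(16.882166275148094), np.float64(0.03665581521342621), np.float64(0.019968215423986767))
```

View pics/i_wrist.png

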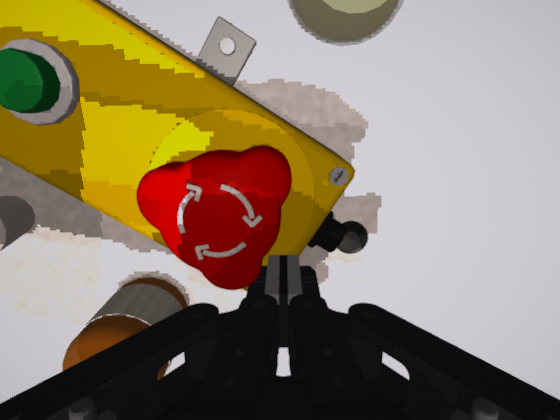

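The head has turned about 17° and the push is light (about 3.4 N). I carry on along the arc.

```bash
python3 -c "
from h import *
for d in(4,8,12,16,20):
    q=R.from_rotvec([0,0,np.radians(d)]).apply([-.0373,.0244,0])-[-.0373,.0244,0]; print(d/6,(q/.05).round(3))"

```

```text
0.6666666666666666 [-0.032 -0.053  0.   ]
1.3333333333333333 [-0.061 -0.109  0.   ]
2.0 [-0.085 -0.166  0.   ]
2.6666666666666665 [-0.106 -0.225  0.   ]
3.3333333333333335 [-0.122 -0.285  0.   ]
```

```bash
python3 -m handwheel '[{"rot":[0,0,0.67],"travel":[-0.03,-0.055,0],"hand":0},{"rot":[0,0,1.33],"travel":[-0.06,-0.11,0],"hand":0},{"rot":[0,0,2],"travel":[-0.085,-0.165,0],"hand":0},{"rot":[0,0,2.67],"travel":[-0.105,-0.225,0],"hand":0},{"rot":[0,0,3.33],"travel":[-0.12,-0.285,0],"hand":0},{"rot":[0,0,3.33],"travel":[-0.12,-0.285,0],"hand":0}]'; python3 - <<'E'
from h import *
s=manip.read_state();print(s["tool_pos"],s["wrist_force"],s["ft_torque"])
c=manip.calibration("wrist");w=manip.get_image("wrist");cv2.imwrite("pics/j_wrist.png",w)
side=manip.get_image("side");cv2.imwrite("pics/j_side.png",cv2.resize(side[150:350,230:450],None,fx=3,fy=3))
ct=biggest(mask(side,"red"));print(cv2.boundingRect(ct))
r=R.from_quat(s["eef_rot"]);print("axis to tcp in tool mm",1e3*r.inv().apply(s["tool_pos"]-[.623,-.073,.079]),twist(c,w,.08),twist(c,w,.087))
E
```

```text
time: 9.9
tool_pos: [0.6317, -0.1171, 0.0764]
eef_rot: [0.829, 0.56, 0.0, 0.001]
wrist_force: [2.3, -3.7, 1.6]
opening: 0.0
[ 0.63171665 -0.11706932  0.07635061] [ 2.33838594 -3.70295263  1.57002973] [-0.72756534 -0.34060167  0.00911572]
(334, 229, 38, 30)
axis to tcp in tool mm [-37.61235414  24.55239863   2.75591982] (np.float64(34.174096156490236), np.float64(0.04017029044992132), np.float64(0.020010184558682514)) (np.float64(34.02697157559609), np.float64(0.03627440616059316), np.float64(0.02008671432040389))
```

View pics/j_wrist.png

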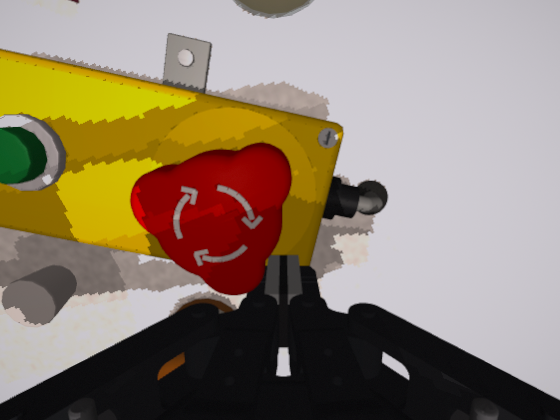

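View pics/j_side.png

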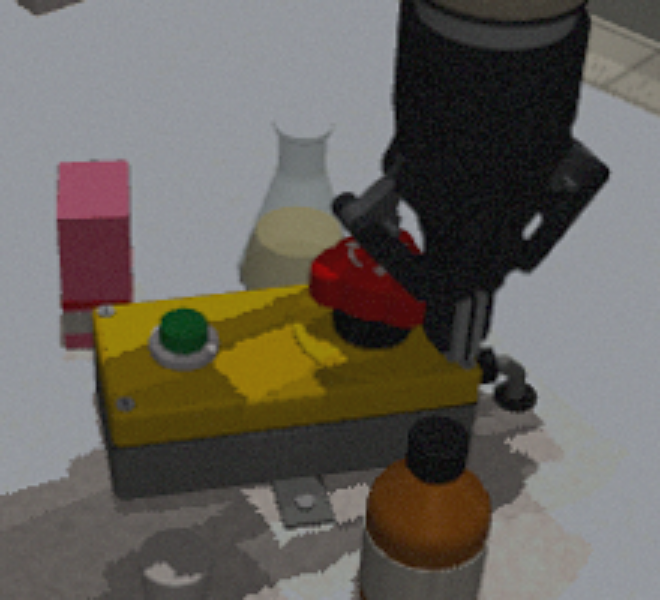

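The head has turned 34° (0.6 rad) and seems risen: the side view shows more of the black stem under the red. I come off it sideways, go up, and check.

```bash
python3 -m handwheel '[{"rot":[0,0,0],"travel":[-0.02,0.06,0],"hand":0},{"rot":[0,0,-0.7],"travel":[-0.05,0.15,0],"hand":0},{"rot":[0,0,-1.5],"travel":[-0.08,0.3,0],"hand":0},{"rot":[0,0,-2.3],"travel":[-0.1,0.45,0],"hand":0},{"rot":[0,0,-3],"travel":[-0.1,0.6,0],"hand":0},{"rot":[0,0,-3],"travel":[-0.1,0.6,-0.4],"hand":0},{"rot":[0,0,-3],"travel":[-0.1,0.6,-0.9],"hand":0},{"rot":[0,0,-3],"travel":[-0.1,0.6,-1.2],"hand":0},{"rot":[0,0,-3],"travel":[-0.1,0.6,-1.2],"hand":0}]'; python3 - <<'E'
from h import *
s=manip.read_state();print(s["tool_pos"],s["wrist_force"])
c=manip.calibration("wrist");w=manip.get_image("wrist");cv2.imwrite("pics/k_wrist.png",w)
side=manip.get_image("side");cv2.imwrite("pics/k_side.png",cv2.resize(side[150:350,230:450],None,fx=3,fy=3))
ct=biggest(mask(side,"red"));print(cv2.boundingRect(ct),cen(ct),twist(c,w,.087))
plan([.549,-.0232,.13],0)
E
```

```text
time: 11.12
tool_pos: [0.658, -0.1317, 0.138]
eef_rot: [0.732, 0.682, 0.001, 0.001]
wrist_force: [-0.5, 0.7, 0.7]
opening: 0.0001
[ 0.65801327 -0.13170541  0.13800532] [-0.48658027  0.65072629  0.67056217]
(337, 225, 41, 33) [355.96950758 242.85776515] (np.float64(0.3020629826766381), np.float64(0.03345643225811204), np.float64(0.02035327769031743))
travel [ 2.007 -2.295  0.111] rot [-0.008 -0.003 -0.676]
```

View pics/k_wrist.png

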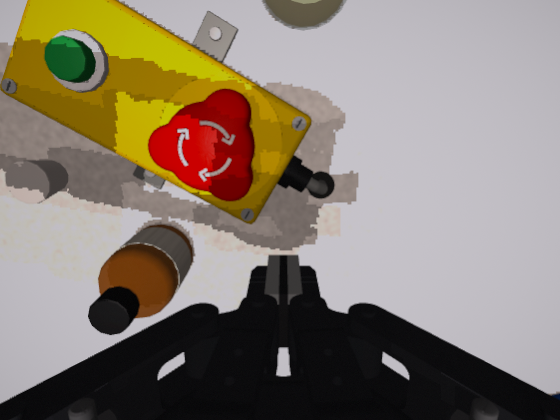

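View pics/k_side.png

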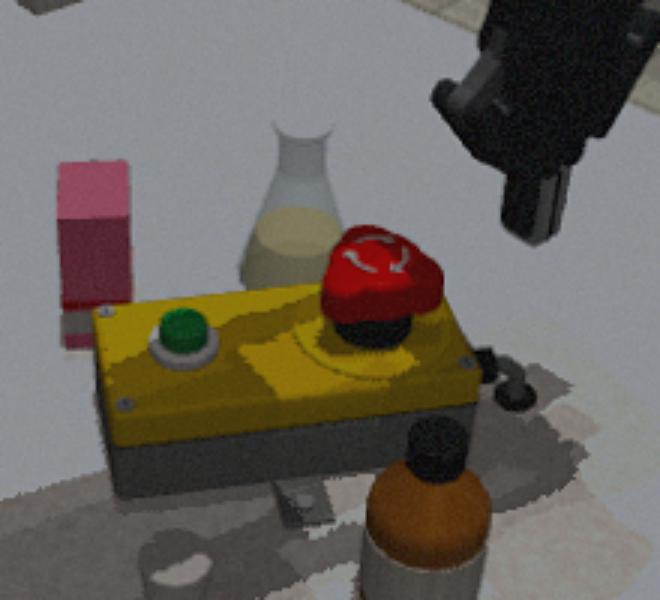

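The button is out again: its bounding rows are back at 225–258 and the twist reads about 0°. Next, the green button. I go via a raised path so the gripper clears the red head.

```bash
python3 -c "
from h import *
plan([.549,-.0234,.16],40);plan([.549,-.0234,.11],40)"
```

```text
travel [ 2.003 -2.295 -0.489] rot [-7.000e-03 -6.000e-03 -7.343e+00]
travel [ 2.003 -2.295  0.511] rot [-7.000e-03 -6.000e-03 -7.343e+00]
```

```bash
python3 -m handwheel '[{"rot":[0,0,-1],"travel":[0.1,-0.1,-0.4],"hand":0},{"rot":[0,0,-2],"travel":[0.5,-0.6,-0.5],"hand":0},{"rot":[0,0,-3],"travel":[0.9,-1.1,-0.5],"hand":0},{"rot":[0,0,-4],"travel":[1.3,-1.5,-0.5],"hand":0},{"rot":[0,0,-5],"travel":[1.6,-1.9,-0.5],"hand":0},{"rot":[0,0,-6],"travel":[1.9,-2.2,-0.4],"hand":0},{"rot":[0,0,-7],"travel":[2.0,-2.3,0],"hand":0},{"rot":[0,0,-7.35],"travel":[2.0,-2.3,0.3],"hand":0},{"rot":[0,0,-7.35],"travel":[2.0,-2.3,0.5],"hand":0},{"rot":[0,0,-7.35],"travel":[2.0,-2.3,0.5],"hand":0}]'; python3 - <<'E'
from h import *
s=manip.read_state();print(s["tool_pos"],s["wrist_force"])
c=manip.calibration("wrist");w=manip.get_image("wrist");cv2.imwrite("pics/l_wrist.png",w)
side=manip.get_image("side");cv2.imwrite("pics/l_side.png",cv2.resize(side[150:350,230:450],None,fx=3,fy=3))
ct=biggest(mask(side,"red"));print(cv2.boundingRect(ct))
plan([.549,-.0234,.085],40)
E
```

```text
time: 12.48
tool_pos: [0.5486, -0.0241, 0.1092]
eef_rot: [0.423, 0.906, -0.0, -0.001]
wrist_force: [-0.4, -0.4, 0.1]
opening: -0.0
[ 0.54864988 -0.02409359  0.10922014] [-0.3984487  -0.36072659  0.06105432]
(337, 225, 41, 33)
travel [ 0.022 -0.002  0.512] rot [ 0.002  0.002 -0.001]
```

View pics/l_wrist.png

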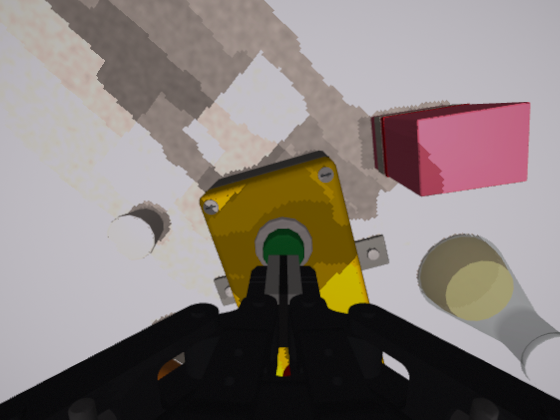

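View pics/l_side.png

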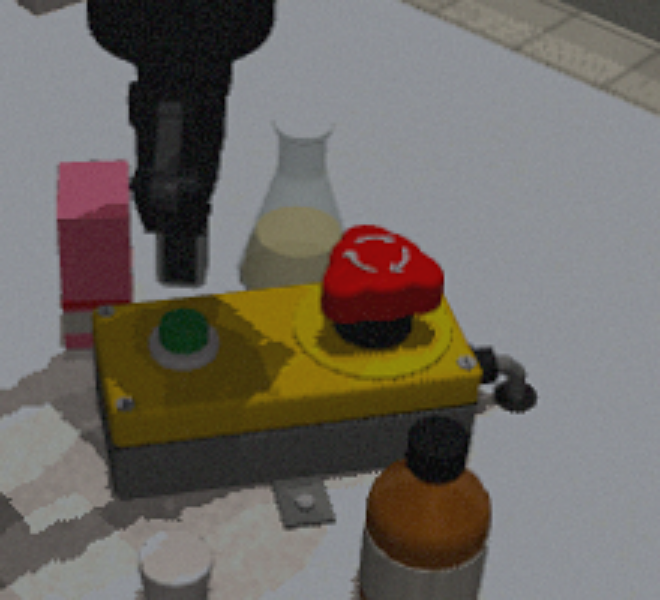

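Tips are centred over the green cap (283,245) and the red is still out. I press gently: contact is expected at TCP z 0.085 and fully in at 0.079.

```bash
python3 -m handwheel '[{"rot":[0,0,0],"travel":[0.02,0,0.2],"hand":0},{"rot":[0,0,0],"travel":[0.02,0,0.38],"hand":0},{"rot":[0,0,0],"travel":[0.02,0,0.46],"hand":0},{"rot":[0,0,0],"travel":[0.02,0,0.5],"hand":0},{"rot":[0,0,0],"travel":[0.02,0,0.54],"hand":0},{"rot":[0,0,0],"travel":[0.02,0,0.58],"hand":0},{"rot":[0,0,0],"travel":[0.02,0,0.6],"hand":0},{"rot":[0,0,0],"travel":[0.02,0,0.6],"hand":0}]'
```

```text
time: 13.58
tool_pos: [0.5484, -0.023, 0.0806]
eef_rot: [0.422, 0.906, -0.0, -0.0]
wrist_force: [-2.6, 0.5, 4.1]
opening: -0.0001
```

```bash
python3 -m handwheel '[{"rot":[0,0,0],"travel":[0,0,0.02],"hand":0},{"rot":[0,0,0],"travel":[0,0,0.035],"hand":0},{"rot":[0,0,0],"travel":[0,0,0.05],"hand":0},{"rot":[0,0,0],"travel":[0,0,0.05],"hand":0}]'
```

```text
time: 14.08
tool_pos: [0.5485, -0.023, 0.079]
eef_rot: [0.422, 0.907, -0.0, -0.0]
wrist_force: [-5.5, 0.9, 10.9]
opening: 0.0001
```

The force rose from 4.1 to 10.9 N over the last 1.6 mm, which is above the 5 N spring, so the cap is at its stop, fully in. I let it go and retreat upward.

```bash
python3 -m handwheel '[{"rot":[0,0,0],"travel":[0,0,-0.05],"hand":0},{"rot":[0,0,0],"travel":[0,0,-0.1],"hand":0},{"rot":[0,0,0],"travel":[0,0,-0.2],"hand":0},{"rot":[0,0,0],"travel":[0,0,-0.5],"hand":0},{"rot":[0,0,0],"travel":[0,0,-1.0],"hand":0},{"rot":[0,0,0],"travel":[0,0,-1.6],"hand":0},{"rot":[0,0,0],"travel":[0,0,-2.2],"hand":0},{"rot":[0,0,0],"travel":[0,0,-2.5],"hand":0},{"rot":[0,0,0],"travel":[0,0,-2.5],"hand":0},{"rot":[0,0,0],"travel":[0,0,-2.5],"hand":0}]'; python3 - <<'E'
from h import *
s=manip.read_state();print(s["tool_pos"],s["wrist_force"],s["time"])
a=cv2.imread("pics/a_side.png")
side=manip.get_image("side");cv2.imwrite("pics/m_side.png",cv2.resize(side[170:370,230:450],None,fx=3,fy=3))
w=manip.get_image("wrist");cv2.imwrite("pics/m_wrist.png",w)
for k in("red","green"):
  for q in(a,side): ct=biggest(mask(q,k));print(k,cv2.boundingRect(ct),cen(ct).round(1))
E
```

```text
time: 15.32
tool_pos: [0.5478, -0.023, 0.2019]
eef_rot: [0.422, 0.906, -0.0, -0.001]
wrist_force: [-0.9, 0.4, -0.2]
opening: -0.0
[ 0.54781333 -0.02298868  0.20185786] [-0.90713732  0.38053653 -0.18739306] 15.325
red (338, 225, 40, 32) [356.4 242.1]
red (338, 225, 40, 33) [356.1 242.6]
green (283, 253, 16, 15) [290.8 258.5]
green (283, 253, 16, 15) [290.8 261.1]
```

View pics/m_side.png

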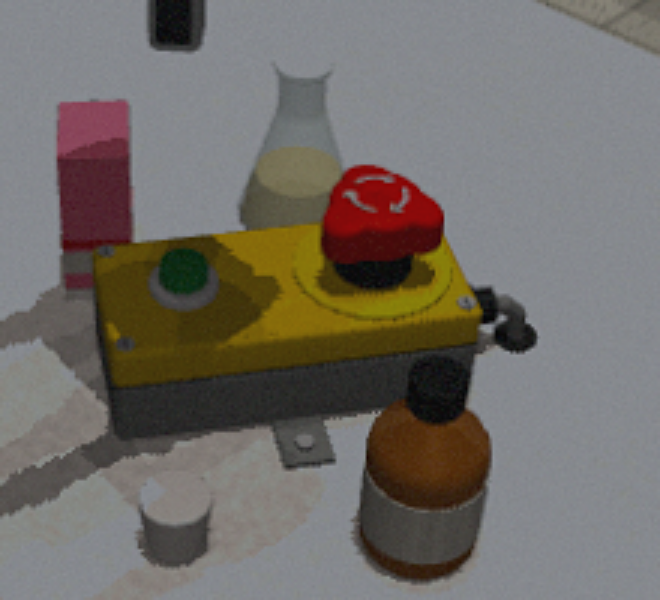

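View pics/m_wrist.png

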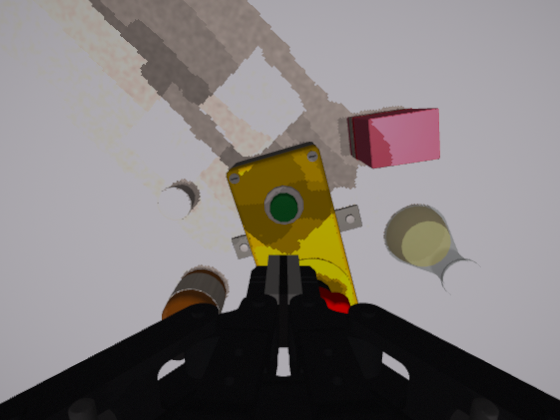

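Both buttons are out with the same outlines as at the start. Flask, carton, bottle and bung stand where they were, and the tips are well clear. I hand the job in.

```bash
python3 -c "
from plant import manip
print(manip.hand_in())"
```

```text
the job is handed in; nothing more can be done
None
```

I did the stop test in the order you asked and handed it in; the clock read about 15.3 s at my last reading.

- **Red button in:** I pressed it with the closed fingertips at about 10 N and came off. In the side view it stayed about 7 mm down by itself.
- **Red button released:** I pushed one lobe clockwise from the side without gripping. My first contact touched the top of the lobe without turning the head, so I went 3.5 mm lower and tried again. Pushing with under 5 N then turned the head about 34°, and the button sprang out. It turned back to about 0° once I let go.
- **Green button:** Only then did I press it. The force rose to 10.9 N at the end stop, which shows it was fully in. Then I let it go.

**Last checks:** Both buttons' outlines in the side view are back within about 1 px of where they started. One number differed: the green colour patch's centre read 2.6 px lower than at the start. Its bounding box was identical, so I put that down to the arm's shadow on the cap. In the last pictures the flask, bottle, carton and bung were standing where they had been. I judged that by eye, not by measuring. The gripper hung about 12 cm above the station, touching nothing.

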